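# Set out the stacked sauce pots on their saucers

## Task

Take the tower of four blue sauce pots apart from the top down, one pot at a time, and stand each upright in the wooden saucer of its own size (the smallest pot in the smallest saucer, and so on), with its foot fully down in the well. Set the pots down gently, without dropping or tipping any, and leave the salt shaker and the kitchen timer where they stand.

Things in the scene. Friction and masses are not known exactly. Their poses are not given: they have to be found in the camera images.
- pot_small: smallest of four loose blue ceramic sauce pots: 35 mm across its straight wall (20 mm up to the rim), 52 mm tall, tapering below to a rounded foot 27 mm across; bowl 16 mm deep, rim wall 3.5 mm; starts on top of the tower. Each pot stands 16 mm deep in the one below, so 36 mm of it shows. 0.05 to 0.25 kg. Origin: centre of the underside; z up its axis.
- pot_medium: second smallest of four loose blue ceramic sauce pots: 46 mm across its straight wall (20 mm up to the rim), 52 mm tall, tapering below to a rounded foot 38 mm across; bowl 16 mm deep, rim wall 3.5 mm; starts in the mouth of the next wider pot. Each pot stands 16 mm deep in the one below, so 36 mm of it shows. 0.05 to 0.25 kg. Origin: centre of the underside; z up its axis.
- pot_large: second largest of four loose blue ceramic sauce pots: 57 mm across its straight wall (20 mm up to the rim), 52 mm tall, tapering below to a rounded foot 49 mm across; bowl 16 mm deep, rim wall 3.5 mm; starts in the mouth of the next wider pot. Each pot stands 16 mm deep in the one below, so 36 mm of it shows. 0.05 to 0.25 kg. Origin: centre of the underside; z up its axis.
- pot_largest: largest of four loose blue ceramic sauce pots: 68 mm across its straight wall (20 mm up to the rim), 52 mm tall, tapering below to a rounded foot 60 mm across; bowl 16 mm deep, rim wall 3.5 mm; starts at the bottom of the tower, on the worktop. Each pot stands 16 mm deep in the one below, so 36 mm of it shows. 0.05 to 0.25 kg. Origin: centre of the underside; z up its axis.
- saucer_small: wooden saucer for the smallest pot, fixed to the worktop: a round dish 55 mm across its mouth, 16 mm tall, with a flat well floor 4 mm above the worktop, 31 mm across, whose sloping wall widens to 45 mm at the top and centres the foot. Origin: centre of the underside; z up.
- saucer_medium: wooden saucer for the second smallest pot, fixed to the worktop: a round dish 66 mm across its mouth, 16 mm tall, with a flat well floor 4 mm above the worktop, 42 mm across, whose sloping wall widens to 56 mm at the top and centres the foot. Origin: centre of the underside; z up.
- saucer_large: wooden saucer for the second largest pot, fixed to the worktop: a round dish 77 mm across its mouth, 16 mm tall, with a flat well floor 4 mm above the worktop, 53 mm across, whose sloping wall widens to 67 mm at the top and centres the foot. Origin: centre of the underside; z up.
- saucer_largest: wooden saucer for the largest pot, fixed to the worktop: a round dish 88 mm across its mouth, 16 mm tall, with a flat well floor 4 mm above the worktop, 64 mm across, whose sloping wall widens to 78 mm at the top and centres the foot. Origin: centre of the underside; z up.
- salt_shaker: salt shaker, a bystander, 44 mm across and 90 mm tall, standing loose; origin at the centre of its underside, z up
- kitchen_timer: green and cream kitchen timer, a bystander, 66 mm across and 66 mm tall, standing loose; origin at the centre of its underside, z up
Things that resemble listed ones, but are neither listed nor needed, are in the scene too. What is shaped like the pot_large but orange is not meant.

How it is judged:
On the way, in this order (a step that is already met when the one before it is completed fails the run):
1. the small pot is seated in its own saucer and let go (horizontal distance between pot_small and saucer_small below 0.006 m and z of pot_small in the frame of saucer_small between 0.001 and 0.0075 m and angle between pot_small's own z axis and vertical below 0.08 rad and contact force between the fingers and pot_small below 0.1 N and linear speed of pot_small below 0.02 m/s), for 0.2 s.
2. the medium pot is seated in its own saucer and let go (horizontal distance between pot_medium and saucer_medium below 0.006 m and z of pot_medium in the frame of saucer_medium between 0.001 and 0.0075 m and angle between pot_medium's own z axis and vertical below 0.08 rad and contact force between the fingers and pot_medium below 0.1 N and linear speed of pot_medium below 0.02 m/s), for 0.2 s.
3. the large pot is seated in its own saucer and let go (horizontal distance between pot_large and saucer_large below 0.006 m and z of pot_large in the frame of saucer_large between 0.001 and 0.0075 m and angle between pot_large's own z axis and vertical below 0.08 rad and contact force between the fingers and pot_large below 0.1 N and linear speed of pot_large below 0.02 m/s), for 0.2 s.
4. the largest pot is seated in its own saucer and let go (horizontal distance between pot_largest and saucer_largest below 0.006 m and z of pot_largest in the frame of saucer_largest between 0.001 and 0.0075 m and angle between pot_largest's own z axis and vertical below 0.08 rad and contact force between the fingers and pot_largest below 0.1 N and linear speed of pot_largest below 0.02 m/s), for 0.2 s.
At the end, for the whole second after the job is handed in: each of the four pots stands in the saucer of its own size: centred within 6 mm, its underside 1 to 7.5 mm above the worktop (the well floor is at 4 mm), upright within 0.08 rad, at rest and released (all of step 1 and all of step 2 and all of step 3 and all of step 4); the robot touches nothing.
It fails at once if a pot is tipped over (angle between any of pot_small, pot_medium, pot_large, pot_largest's own z axis and vertical above 0.6 rad).
It fails at once if a pot is dropped instead of set down (moves faster than 0.6 m/s while not held) ((linear speed of pot_small above 0.6 m/s and contact force between the fingers and pot_small below 0.05 N) or (linear speed of pot_medium above 0.6 m/s and contact force between the fingers and pot_medium below 0.05 N) or (linear speed of pot_large above 0.6 m/s and contact force between the fingers and pot_large below 0.05 N) or (linear speed of pot_largest above 0.6 m/s and contact force between the fingers and pot_largest below 0.05 N)).
It fails at once if the salt shaker or the kitchen timer is pushed more than 20 mm away or knocked over (distance of any of salt_shaker, kitchen_timer from where it was at the start of the episode above 0.02 m or angle between any of salt_shaker, kitchen_timer's own z axis and vertical above 0.5 rad).
It also fails if it takes over 128 s, if anything falls off the work surface, if the arm or the gripper's body presses on something with over 40 N, if the wrist force passes 120 N, or if a joint passes its speed limit or range.

## Robot

A 7-joint arm with a two-finger parallel gripper is mounted at the origin on a cart in front of the work surface, level with it; the furniture and walls round the work are solid. World frame = base frame: x ahead of the robot, y to its left, z up, the work surface at z = 0. Lengths are in m, angles in rad, forces in N, time in s.
With the tool pointing down it reaches from about 0.425 to 0.925 m from the base axis. Payload 6.8 kg.
Tool frame: the origin (TCP) lies on the front face of the gripper's body, between the roots of the fingers; the fingertips stand 73 mm ahead of it and the grasp point (between the pads) lies 54 mm ahead of it (env.nose_length is the distance from the TCP to the fingertips, in m); z points along the fingers, y is the direction in which the jaws open and shut (so a half turn about z gives the same grasp; the last joint's range is limited). The gripper opens to 85 mm and grips with 20 to 120 N. Pads are 22 mm wide; open, the fingers measure 114 mm over their backs; the gripper's body (76 mm by 85 mm) begins 54 mm behind the grasp point. The pads swing forward as they close: fully open they stand 13 mm farther back than shut.
Start: joints at [1.18, 0.477, 0.022, 1.555, -0.011, 1.109, -0.083], TCP at [0.188, -0.648, 0.304] pointing down, gripper open.
Joint ranges: [-2.96, 2.96], [-0.34, 2.1], [-1.41, 1.46], [0.24, 2.44], [-1.37, 4.51], [0.17, 1.92], [-2.96, 2.96]. Speed limits (rad/s): [2.39, 2.39, 3.14, 3.14, 3.14, 3.14, 3.14].

## Interface

Orientations are given as a unit quaternion [w, x, y, z].
In Python, from cell import env, kin, camera, calibration, job gives the robot as it stands. The module is installed in compiled form; this text tells all that it offers. Calls block until the motion is done:
- env.reach(position, orientation): joint-space move of the TCP to a pose.
- env.movel(position, velocity=0.15, rot=None, stop_force=None): straight line of the TCP; rot=None keeps the orientation; velocity is the mean speed in m/s. With stop_force (N) it stops when the force on the tool has changed by that much, and returns True; else False.
- env.goto_joints(angles): joint-space move.
- env.grip(opening, f_grip=None): finger opening in m; f_grip is the grip in N (None keeps the last); returns when the fingers have stopped.
- env.dwell(seconds).
- kin.inverse_kinematics(position, orientation): joint angles nearest the present ones, or None.
- env.get_state(): the state.
- camera(name): name is "scene" or "top" or "wrist"; returns (picture, depth): 384x512x3 uint8, blue, green, red; 384x512 float32, m along the optical axis (not along the pixel's ray), 0 where there is no reading.
- calibration(name): a dict with "fx", "fy", "cx", "cy" (pixels), "k1" (the pictures are not rectified: a ray, as slopes to the right and down, at radius r is drawn at 1 + k1 r^2 times it, then the intrinsics apply), "rvec" (rotation vector, rad) and "tvec" (3), from world to camera coordinates, as OpenCV has them. Camera axes: x right, y down, z forward; pixel columns grow to the right and rows downward; lengths in m; the calibration is good to about 2 mm. A picture is of the moment at which its call begins: read the wrist's pose just before it. calibration takes no time and is no camera call; for the wrist camera it gives the pose at the moment of the call.
A pose or a line that the arm cannot do raises env.PlanningError and nothing moves.
- job.job_done(): hands the job in, once; it reports no verdict.
The state is a dict: "time": time; "qpos": joint angles; "joint_velocities": joint speeds; "joint_torque": joint torques, N m; "tcp_pos": TCP position; "orientation": TCP orientation; "force": force on the tool from outside, world axes, zero at the start; "torque": the same for the moment, N m; "opening": finger opening in m.
Only numpy, scipy, OpenCV 4.12 (cv2) and the standard library are available. Lean on these libraries where they do the work, as an engineer would, in place of code of your own. Each camera call takes 0.05 s, during which the arm holds its last target. There are 200 camera calls.

## Working session

There is one attempt and no reset: what is moved stays moved. The work goes in short steps, each a Python script; the robot and the scene stay as the last script left them, time stands still between calls to the robot, and variables do not carry over. Pictures are saved under pics/ and viewed, on a budget of 14 in all, crops included, one or two more only if the job needs it, and the job is handed in when it is done.

```bash
mkdir -p pics; python3 - <<'E'
from cell import env,camera,calibration
import cv2,numpy as np
for n in("scene","top"):
    im,d=camera(n);cv2.imwrite(f"pics/{n}0.png",im);np.save(f"{n}_d.npy",d);c=calibration(n);print(n,c)
    print((d>0).mean(),d[d>0].min(),d.max())
s=env.get_state();print(s)
E
```

```text
scene {'fx': 411.60514336753357, 'fy': 411.60514336753357, 'cx': 252.333473891316, 'cy': 195.05102827106552, 'k1': -0.05024832211962606, 'rvec': array([ 0.97866619, -2.51863632,  0.99740296]), 'tvec': array([0.42026104, 0.38486886, 0.82939711])}
0.9483795166015625 0.5621251 3.999774
top {'fx': 492.64752892785816, 'fy': 492.64752892785816, 'cx': 250.80826069840313, 'cy': 179.2821910098797, 'k1': -0.052051336395965465, 'rvec': array([ 2.44961911, -1.55846418,  0.21232668]), 'tvec': array([-0.27780262,  0.51739461,  1.45003849])}
0.9960479736328125 0.713364 3.3477101
{'time': 0.1, 'qpos': array([ 1.17989131,  0.47772757,  0.02235542,  1.5563525 , -0.01150378,
        1.10930831, -0.08309392]), 'joint_velocities': array([-2.50848157e-04, -1.05353192e-03, -5.92609657e-04, -2.54988183e-03,
       -7.74834841e-05, -8.26380111e-04,  7.71918240e-05]), 'joint_torque': array([ 4.72054118e-03, -5.97759497e+01,  1.61329530e+00, -2.81954098e+01,
        1.26801108e-02,  5.01928967e-03,  1.08346944e-05]), 'tcp_pos': array([ 0.18823354, -0.64778834,  0.30301633]), 'orientation': array([-8.14330112e-04,  9.90018047e-01,  1.40938186e-01, -1.78630837e-04]), 'force': array([ 0.21764809, -0.62427198, -1.08950538]), 'torque': array([-0.02100365, -0.00480132,  0.00505624]), 'opening': 0.08550621092633819}
```

View pics/scene0.png

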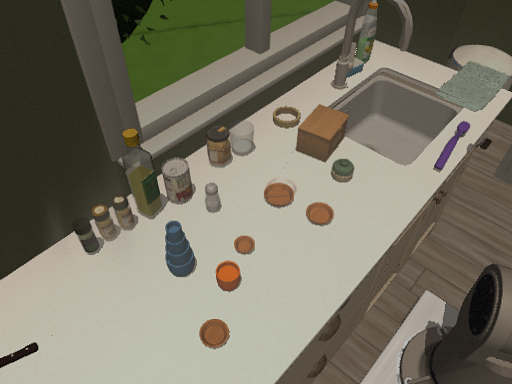

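View pics/top0.png

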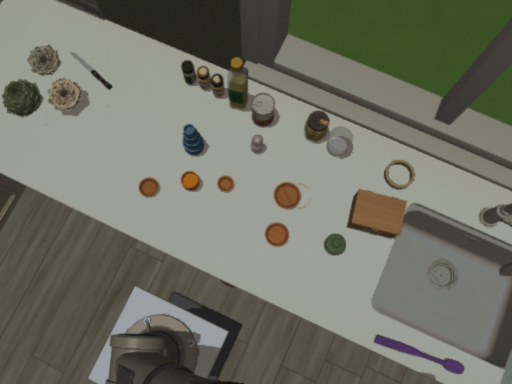

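The tower stands at about (192,140) in the top view. The saucers are near (226,184), (149,187), (277,234) and (287,195), with a glass item beside the last one. The shaker is at (257,143), the timer at (335,244) and the orange decoy at (190,181).

```bash
cat > h.py <<'E'
from cell import env,kin,camera,calibration,job
import cv2,numpy as np
from scipy.spatial.transform import Rotation as R
from scipy.optimize import least_squares
def ray(c,px):
    px=np.atleast_2d(np.asarray(px,float))
    K=np.array([[c['fx'],0,c['cx']],[0,c['fy'],c['cy']],[0,0,1]])
    u=cv2.undistortPoints(px[:,None],K,np.array([c['k1'],0,0,0,0]))[:,0]
    Rm=cv2.Rodrigues(np.asarray(c['rvec']))[0];t=np.asarray(c['tvec']).ravel()
    return -Rm.T@t, np.c_[u,np.ones(len(u))]@Rm   # dirs with unit optical depth
def onplane(c,px,z):
    o,d=ray(c,px);return o+d*((z-o[2])/d[:,2])[:,None]
def deproj(c,px,dep):
    o,d=ray(c,px);return o+d*np.asarray(dep)[:,None]
def circ(p):
    f=lambda v:np.hypot(p[:,0]-v[0],p[:,1]-v[1])-v[2]
    r=least_squares(f,[*p[:,:2].mean(0),.03],loss='soft_l1',f_scale=.001);return r.x,np.abs(f(r.x)).mean()
def blobs(im,lo,hi,amin=60):
    m=cv2.inRange(cv2.cvtColor(im,cv2.COLOR_BGR2HSV),np.array(lo),np.array(hi))
    m=cv2.morphologyEx(m,cv2.MORPH_CLOSE,np.ones((3,3),np.uint8))
    cs=cv2.findContours(m,cv2.RETR_EXTERNAL,cv2.CHAIN_APPROX_NONE)[0]
    return [c[:,0] for c in cs if cv2.contourArea(c)>amin],m
E
cat > m1.py <<'E'
from h import *
for n in("scene","top"):
    im=cv2.imread(f"pics/{n}0.png");d=np.load(f"{n}_d.npy");c=calibration(n);print(n,"cam",ray(c,[[256,192]])[0].round(3))
    for nm,lo,hi in(("brown",(3,110,60),(18,255,255)),("blue",(95,60,30),(115,255,255)),("green",(45,25,20),(92,255,200))):
        for b in blobs(im,lo,hi)[0]:
            ce=b.mean(0);p=onplane(c,b,.016)
            if not(.2<np.hypot(*p[:,:2].mean(0))<1.2):continue
            v,e=circ(p);mm=np.zeros(im.shape[:2],np.uint8);cv2.fillPoly(mm,[b],1);yy,xx=np.nonzero(mm)
            q=deproj(c,np.c_[xx,yy],d[yy,xx]);
            print(nm,ce.round(),"circle",v.round(4),round(e,4),"hsv",cv2.cvtColor(im,cv2.COLOR_BGR2HSV)[mm>0].mean(0).round(),"z",np.percentile(q[:,2],[5,50,95]).round(3),"xy",np.median(q[:,:2],0).round(3))
E
python3 m1.py
```

```text
scene cam [0.122 0.497 0.866]
brown [214. 333.] circle [0.4413 0.2635 0.0306] 0.0005 hsv [ 12. 147. 130.] z [0.003 0.007 0.018] xy [0.444 0.262]
brown [228. 275.] circle [0.5223 0.1393 0.0352] 0.0041 hsv [ 11. 177. 156.] z [0.019 0.038 0.054] xy [0.51 0.15]
brown [244. 244.] circle [0.5559 0.0466 0.0251] 0.0007 hsv [ 12. 137. 138.] z [0.002 0.009 0.018] xy [0.559 0.043]
brown [ 99. 210.] circle [0.9283 0.2326 0.0201] 0.0008 hsv [ 18. 116. 128.] z [0.104 0.106 0.109] xy [0.841 0.261]
brown [319. 213.] circle [ 0.4757 -0.1692  0.036 ] 0.0009 hsv [ 12. 140. 140.] z [0.002 0.006 0.018] xy [ 0.479 -0.176]
brown [278. 194.] circle [ 0.6038 -0.1485  0.0414] 0.0008 hsv [ 12. 136. 136.] z [0.002 0.006 0.018] xy [ 0.608 -0.154]
brown [219. 146.] circle [ 0.8736 -0.1785  0.0303] 0.0082 hsv [ 17. 115. 112.] z [0.056 0.084 0.097] xy [ 0.812 -0.123]
brown [321. 130.] circle [ 0.6952 -0.4882  0.1078] 0.0183 hsv [ 15. 128. 127.] z [0.051 0.095 0.098] xy [ 0.645 -0.388]
blue [176. 249.] circle [0.6604 0.1737 0.0394] 0.015 hsv [102.  74.  96.] z [0.047 0.124 0.161] xy [0.621 0.207]
blue [355.  70.] ci
[... 1078 characters left out ...]
brown [190. 180.] circle [0.5151 0.1505 0.0289] 0.0014 hsv [ 15. 202. 137.] z [0.03  0.038 0.055] xy [0.51  0.145]
brown [315. 132.] circle [ 0.8357 -0.1479  0.0209] 0.0055 hsv [ 17. 117.  72.] z [0.043 0.079 0.104] xy [ 0.806 -0.151]
blue [192. 139.] circle [0.6387 0.2038 0.0389] 0.0073 hsv [102. 102.  67.] z [0.035 0.094 0.159] xy [0.615 0.181]
green [508. 369.] circle [ 0.3849 -0.8562  0.1104] 0.0067 hsv [ 62.  26. 114.] z [0.009 0.025 0.04 ] xy [ 0.384 -0.957]
green [335. 243.] circle [ 0.5244 -0.3502  0.0296] 0.0006 hsv [50. 61. 77.] z [0.04  0.046 0.064] xy [ 0.517 -0.347]
green [236.  96.] circle [0.8417 0.1434 0.0225] 0.0032 hsv [ 57. 114.  38.] z [0.073 0.109 0.144] xy [0.803 0.121]
```

```bash
cat >> h.py <<'E'
def q(yaw):
    x=(R.from_euler('z',yaw)*R.from_euler('x',np.pi)).as_quat();return x[[3,0,1,2]]
T=np.array([.612,.188]);S=dict(small=[.555,.045],medium=[.440,.262],large=[.475,-.171],largest=[.603,-.150])
def shot(n,cam="wrist"):
    c=calibration(cam);im,d=camera(cam);cv2.imwrite(f"pics/{n}.png",im);np.savez(n,d=d,**c);return im,d,c
E
python3 - <<'E'
from h import *
for yaw in(.28,1.85,-1.29):
  for n,p in [("T",T)]+list(S.items()):
    print(yaw,n,[kin.inverse_kinematics(np.r_[p,z],q(yaw)) is not None for z in(.1,.2,.3,.35,.42)])
env.reach(np.r_[S['largest'],.35],q(.28)); im,d,c=shot("w_l")
o,dr=ray(c,[[256,192]]);print("cam",o,"dir",dr)
env.reach(np.r_[T,.38],q(.28)); shot("w_t")
o,dr=ray(calibration("wrist"),[[256,192]]);print("cam",o,"dir",dr,env.get_state()['time'],env.get_state()['qpos'].round(2))
a=cv2.imread("pics/w_l.png");b=cv2.imread("pics/w_t.png");cv2.imwrite("pics/w01.png",cv2.resize(np.hstack([a,b]),(800,300)))
E
```

```text
0.28 T [True, True, True, True, True]
0.28 small [True, True, True, True, True]
0.28 medium [True, True, True, True, True]
0.28 large [True, True, True, True, True]
0.28 largest [True, True, True, True, True]
1.85 T [True, True, True, True, True]
1.85 small [True, True, True, True, True]
1.85 medium [True, True, True, True, True]
1.85 large [True, True, True, True, True]
1.85 largest [True, True, True, True, True]
-1.29 T [True, True, True, True, True]
-1.29 small [True, True, True, True, True]
-1.29 medium [True, True, True, True, True]
-1.29 large [True, True, True, True, True]
-1.29 largest [True, True, True, True, True]
cam [ 0.67763976 -0.12923355  0.4189183 ] dir [[-0.29565752 -0.08209688 -0.95176471]]
cam [0.68770597 0.20769938 0.44878434] dir [[-0.29549832 -0.08242864 -0.95178548]] 3.8 [-0.08  0.4  -0.43  1.53  0.17  1.25 -1.83]
```

View pics/w01.png

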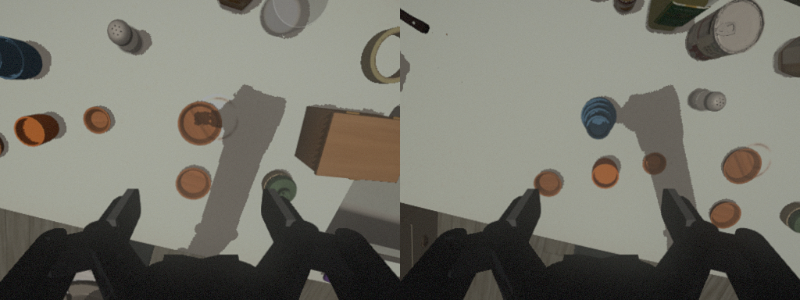

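The right picture shows the tower at about (598,117), with all four saucers visible. In the left picture the largest saucer is at (200,122), with a faint ring at (237,117).

```bash
cat > m2.py <<'E'
from h import *
import sys
Rm=dict(small=.0275,medium=.033,large=.0385,largest=.044)
for n in("w_l","w_t"):
    im=cv2.imread(f"pics/{n}.png");c=dict(np.load(n+".npz"));d=c['d']
    for b in blobs(im,(3,90,40),(18,255,255),200)[0]:
        p=onplane(c,b,.016);v,e=circ(p)
        for s in S:
            if np.hypot(*(v[:2]-S[s]))<.03:print(n,s,v.round(4),"exp r",Rm[s],"resid",round(e,4))
    m=blobs(im,(95,50,20),(118,255,255),200)[1];yy,xx=np.nonzero((m>0)&(d>0))
    q3=deproj(c,np.c_[xx,yy],d[yy,xx]);k=np.hypot(*(q3[:,:2]-T).T)<.08;q3=q3[k]
    for zt,r in((.16,.0175),(.124,.023),(.088,.0285),(.052,.034)):
        a=q3[(abs(q3[:,2]-zt+.001)<.004)]
        if len(a)>15:
            f=lambda v:np.hypot(a[:,0]-v[0],a[:,1]-v[1])-r
            s=least_squares(f,T,loss='soft_l1',f_scale=.001);print(n,"tower",zt,len(a),"box ctr",((a.min(0)+a.max(0))/2).round(4),"ext",(a.max(0)-a.min(0)).round(3),"fit",s.x.round(4),np.abs(f(s.x)).mean().round(4))
    # ring beside largest saucer, other tall things
    yy,xx=np.mgrid[0:384:2,0:512:2];yy,xx=yy.ravel(),xx.ravel();g=d[yy,xx]>0
    P=deproj(c,np.c_[xx,yy][g],d[yy,xx][g]);k=(np.hypot(*(P[:,:2]-S['largest']).T)<.13)&(P[:,2]>.022)&(P[:,2]<.25);print(n,"near largest tall",k.sum(),P[k].round(3)[:6].tolist())
E
python3 m2.py
```

```text
w_l large [ 0.4763 -0.1701  0.0362] exp r 0.0385 resid 0.0004
w_l small [0.5562 0.045  0.0255] exp r 0.0275 resid 0.0004
w_l largest [ 0.6037 -0.1486  0.0417] exp r 0.044 resid 0.0004
w_l tower 0.088 108 box ctr [0.6276 0.1681 0.0856] ext [0.032 0.007 0.005] fit [0.6285 0.1949] 0.0006
w_l tower 0.052 468 box ctr [0.6283 0.1811 0.051 ] ext [0.066 0.043 0.008] fit [0.6281 0.1973] 0.0024
w_l near largest tall 0 []
w_t large [ 0.4761 -0.1684  0.0364] exp r 0.0385 resid 0.0007
w_t medium [0.4424 0.2636 0.0303] exp r 0.033 resid 0.0008
w_t small [0.556  0.0466 0.0245] exp r 0.0275 resid 0.0006
w_t largest [ 0.6036 -0.1472  0.0418] exp r 0.044 resid 0.0005
w_t tower 0.16 215 box ctr [0.6296 0.1952 0.1582] ext [0.033 0.034 0.006] fit [0.6272 0.1945] 0.002
w_t tower 0.124 190 box ctr [0.635  0.195  0.1219] ext [0.033 0.045 0.006] fit [0.6587 0.2027] 0.0089
w_t tower 0.088 197 box ctr [0.6347 0.1949 0.0865] ext [0.044 0.056 0.006] fit [0.6256 0.1941] 0.0012
w_t tower 0.052 157 box ctr [0.6386 0.1949 0.0506] ext [0.045 0.065 0.007] fit [0.6251 0.1943] 0.0013
w_t near largest tall 0 []
```

```bash
cat >> h.py <<'E'
S=dict(small=[.556,.0455],medium=[.441,.2625],large=[.476,-.170],largest=[.6035,-.149])
DIA=dict(small=.035,medium=.046,large=.057,largest=.068);BASE=dict(small=.108,medium=.072,large=.036,largest=0.)
H=.096
def tower(n,name):
    im,d,c=shot(n);m=blobs(im,(95,50,20),(118,255,255),200)[1];yy,xx=np.nonzero((m>0)&(d>0))
    p=deproj(c,np.c_[xx,yy],d[yy,xx]);p=p[np.hypot(*(p[:,:2]-T0).T)<.07];z=BASE[name]+.052;r=DIA[name]/2
    top=p[abs(p[:,2]-z+.001)<.005];hi=np.percentile(p[:,2],99.5)
    px=top[:,:2];v,e=circ(cv2.convexHull(px.astype(np.float32))[:,0]) # hull of rim region
    bc=(top.min(0)+top.max(0))/2;print(name,"top z",hi.round(4),"exp",z,"hull circle",v.round(4),"exp r",r,"resid",round(e,4),"box",bc.round(4),(top.max(0)-top.min(0)).round(3));return v[:2]
T0=np.array([.6275,.1945])
def pick(name,xy,yaw=.28):
    z=BASE[name]+H
    env.movel(np.r_[xy,z+.08],.2);env.movel(np.r_[xy,z],.08,stop_force=8)
    env.grip(DIA[name]-.01,30);print("opening",env.get_state()['opening'],"z",env.get_state()['tcp_pos'])
    env.movel(np.r_[xy,z+.03],.05);env.movel(np.r_[xy,.31],.2);print("held opening",env.get_state()['opening'])
def place(name):
    s=S[name];env.movel(np.r_[s,.31],.25);env.movel(np.r_[s,H+.004+.022],.12)
    hit=env.movel(np.r_[s,H+.003],.025,stop_force=5);st=env.get_state();print("hit",hit,"z err",st['tcp_pos'][2]-H-.004,"F",st['force'].round(1),"t",st['time'])
def release(name):
    env.grip(min(DIA[name]+.018,.085));env.dwell(.3);p=env.get_state()['tcp_pos'];env.movel(p+[0,0,.06],.06);env.movel(np.r_[p[:2],.31],.25)
E
python3 - <<'E'
from h import *
xy=tower("t1","small");print(np.hypot(*(xy-T0)))
if np.hypot(*(xy-T0))<.005: pick("small",(xy+T0)/2);place("small");shot("s1","scene")
E
```

```text
small top z 0.4051 exp 0.16 hull circle [0.6297 0.1949 0.0162] exp r 0.0175 resid 0.0004 box [0.6294 0.1952 0.158 ] [0.033 0.034 0.008]
0.0022608788513545377
opening 0.03459805108056101 z [0.62882246 0.1947351  0.20438815]
held opening 0.0347972287771997
hit True z err 0.00027794742683590404 F [-0.4 -0.2  5.3] t 10.8
```

```bash
python3 - <<'E'
from h import *
release("small")
env.movel(np.r_[T0,.38],.3);xy=tower("t2","medium");im=cv2.imread("pics/t2.png");s,_,_=shot("s2","scene")
cv2.imwrite("pics/v2.png",np.hstack([cv2.resize(im,(400,300)),cv2.resize(s[130:370,100:420],(400,300))]))
E
```

```text
medium top z 0.403 exp 0.124 hull circle [0.63   0.1951 0.022 ] exp r 0.023 resid 0.0003 box [0.6297 0.1958 0.1214] [0.044 0.044 0.007]
```

View pics/v2.png

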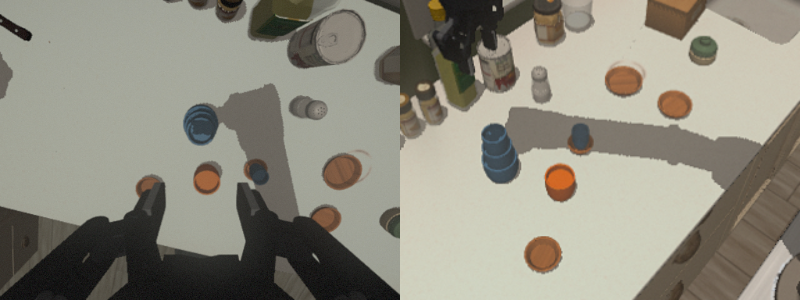

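The small pot stands upright in its saucer (right picture, about (580,138)), and the three-pot tower is still straight at (500,155).

```bash
python3 - <<'E'
from h import *
pick("medium",[.6295,.195]);place("medium")
st=env.get_state()
if abs(st['tcp_pos'][2]-H-.004)<.002 and st['opening']>.04:
    release("medium");env.movel(np.r_[T0,.38],.3);tower("t3","large");im=cv2.imread("pics/t3.png");s,_,_=shot("s3","scene")
    cv2.imwrite("pics/v3.png",np.hstack([cv2.resize(im,(400,300)),cv2.resize(s[130:370,100:420],(400,300))]))
E
```

```text
opening 0.04539843972207552 z [0.62999148 0.19514016 0.16895107]
held opening 0.04514975775447872
hit True z err 0.0008143573468946848 F [-1.  -1.   6.3] t 21.3167
large top z 0.4036 exp 0.088 hull circle [0.629  0.195  0.0274] exp r 0.0285 resid 0.0002 box [0.6289 0.1956 0.0855] [0.055 0.055 0.007]
```

View pics/v3.png

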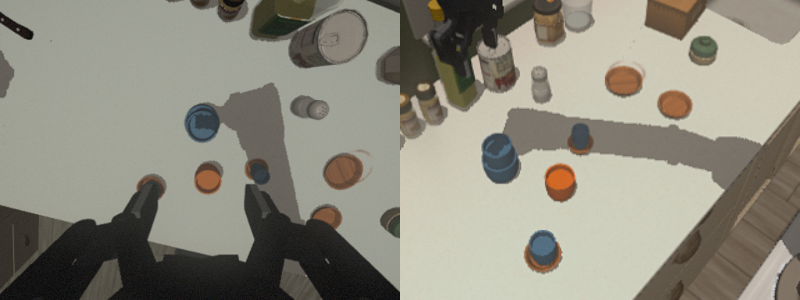

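The medium pot is upright in its saucer at (542,252), with two pots left in the tower.

```bash
python3 - <<'E'
from h import *
pick("large",[.6285,.195]);place("large")
st=env.get_state()
if abs(st['tcp_pos'][2]-H-.004)<.002 and st['opening']>.05:
    release("large");env.movel(np.r_[T0,.38],.3);tower("t4","largest");im=cv2.imread("pics/t4.png");s,_,_=shot("s4","scene")
    cv2.imwrite("pics/v4.png",np.hstack([cv2.resize(im,(400,300)),cv2.resize(s[130:370,100:420],(400,300))]))
E
```

```text
opening 0.05498276167337809 z [0.62902257 0.19522625 0.1328984 ]
held opening 0.05498310841126582
hit True z err 0.0007963911683649162 F [-0.3 -0.3  6.3] t 33.05
largest top z 0.4048 exp 0.052 hull circle [0.6285 0.1949 0.0328] exp r 0.034 resid 0.0003 box [0.6283 0.1948 0.0497] [0.066 0.065 0.007]
```

View pics/v4.png

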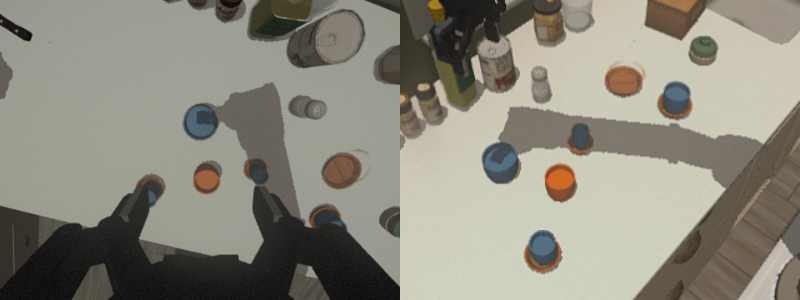

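The large pot is upright in its saucer at (675,97). Before placing the last one, I'll look closely at the faint ring beside the largest saucer, since it could be glass.

```bash
python3 - <<'E'
import cv2,numpy as np
a=cv2.imread("pics/w_l.png")[110:220,200:340];b=cv2.imread("pics/s4.png")[160:230,245:335];
cv2.imwrite("pics/v5.png",np.hstack([cv2.resize(a,(400,314),interpolation=2),cv2.resize(b,(400,314),interpolation=2)]))
E
```

```text
(no output)
```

View pics/v5.png

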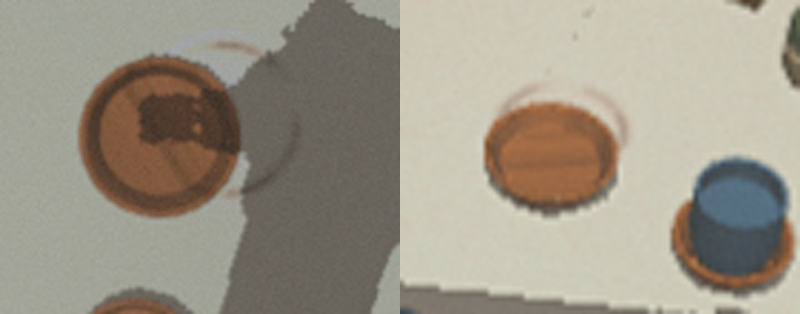

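It is a flat stain on the worktop, partly covered by the saucer and not solid. I'll go on with the largest pot.

```bash
python3 - <<'E'
from h import *
env.grip(.085)
pick("largest",[.628,.1949]);place("largest")
st=env.get_state()
if abs(st['tcp_pos'][2]-H-.004)<.002 and st['opening']>.06:
    release("largest")
    env.movel([.56,.08,.40],.3);im,d,c=shot("w5");s,ds,cs=shot("s5","scene");t,dt,ct=shot("t5","top")
    for n,(I,D,C) in dict(wrist=(im,d,c),scene=(s,ds,cs),top=(t,dt,ct)).items():
        m=blobs(I,(95,50,20),(118,255,255),50)[1];yy,xx=np.nonzero((m>0)&(D>0));p=deproj(C,np.c_[xx,yy],D[yy,xx])
        for k in S:
            a=p[np.hypot(*(p[:,:2]-S[k]).T)<.06];a=a[(a[:,2]>.048)&(a[:,2]<.065)]
            if len(a)>10:v,e=circ(cv2.convexHull(a[:,:2].astype(np.float32))[:,0]);print(n,k,"rim ctr-saucer mm",((v[:2]-S[k])*1e3).round(1),"r",v[2].round(4),"rim z med",np.percentile(a[:,2],[50,90]).round(4))
    cv2.imwrite("pics/v6.png",np.hstack([cv2.resize(im,(400,300)),cv2.resize(s[130:370,100:420],(400,300))]));print(env.get_state()['time'])
E
```

```text
opening 0.0680614226436958 z [0.6284189  0.19499248 0.09718892]
held opening 0.06808820312480712
hit True z err 0.0011663135382928048 F [-0.6 -0.3  6.3] t 45.8917
wrist small rim ctr-saucer mm [0.4 0.4] r 0.0163 rim z med [0.0546 0.0562]
wrist medium rim ctr-saucer mm [-0.1 -1.4] r 0.022 rim z med [0.0542 0.0558]
wrist large rim ctr-saucer mm [-0.5  1.5] r 0.0274 rim z med [0.0548 0.056 ]
wrist largest rim ctr-saucer mm [-0.9  1.8] r 0.0327 rim z med [0.0551 0.0562]
scene small rim ctr-saucer mm [-1.2  0.8] r 0.0168 rim z med [0.0547 0.057 ]
scene medium rim ctr-saucer mm [-1.4  0.1] r 0.0224 rim z med [0.0552 0.0577]
scene large rim ctr-saucer mm [-1.6  2.2] r 0.0277 rim z med [0.0544 0.0576]
scene largest rim ctr-saucer mm [-1.1  2.1] r 0.0334 rim z med [0.0544 0.0571]
top small rim ctr-saucer mm [-3.1 -3.2] r 0.0163 rim z med [0.0564 0.0608]
top medium rim ctr-saucer mm [-4.2 -4.9] r 0.0212 rim z med [0.0537 0.0599]
top large rim ctr-saucer mm [-4.1 -2.5] r 0.0269 rim z med [0.0559 0.0602]
top largest rim ctr-saucer mm [-4.1 -2.2] r 0.0327 rim z med [0.0549 0.0598]
49.5417
```

View pics/v6.png

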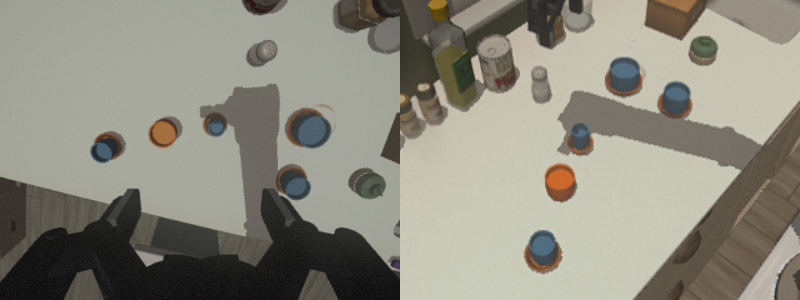

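All four pots stand upright with their rims at about 56 mm, which is what a foot fully down in the well gives. The shaker and timer are in place and the gripper is clear, so I'm handing in.

```bash
python3 -c "
from h import *
env.dwell(.5);job.job_done()"
```

```text
the job is handed in; nothing more can be done
```

I took the tower apart from the top down, one pot at a time, set each pot in the saucer of its own size, and handed the job in at about 50 s of the 128 s allowed.

**Seating:** Each pot touched down 0.3 to 1.2 mm above its expected seated height. At the end the median rim height was 54 to 56 mm in every camera, against 56 mm for a foot fully down.

**Centring:** The wrist and scene cameras put every pot within about 2.7 mm of its saucer centre. The top camera disagreed, reading all four pots 4 to 6.5 mm off; the medium pot was worst at about 6.5 mm, past the 6 mm limit. I put this down to the top camera's calibration, because all four offsets pointed the same way and the correct seating heights leave only about 2 mm of play in the well.

**Other checks:** The last picture shows all four pots upright and the salt shaker and kitchen timer apparently where they started. I did not measure either one's position at the end. The large pot's grip read 55 mm instead of 57 mm, but it held and seated normally.

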